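Scrape the strip-down scrap off the drip pan into the scrap bin

ROBOT

A 6-joint arm with a two-finger parallel gripper is mounted at the origin on the work surface. World frame = base frame: x ahead of the robot, y to its left, z up, the work surface at z = 0. Lengths are in m, angles in rad, forces in N, time in s.
With the tool pointing down it reaches from about 0.325 to 0.775 m from the base axis. Payload 9.3 kg.
Tool frame: the origin (TCP) lies midway between the tips of the shut fingers; the grasp point (between the pads) lies arm.hold_point_z behind it (arm.hold_point_z is the distance from the TCP to the grasp point, in m); z points along the fingers, y is the direction in which the jaws open and shut (so a half turn about z gives the same grasp; the last joint's range is limited). The gripper opens to 85 mm and grips with 20 to 120 N. Pads are 22 mm wide; open, the fingers measure 114 mm over their backs; the gripper's body (76 mm by 85 mm) begins 54 mm behind the grasp point. The pads swing forward as they close: fully open they stand 13 mm farther back than shut.
Start: joints at [1.03, 0.259, 0.021, 1.334, 0, 1.418], TCP at [0.208, 0.509, 0.202] pointing down, gripper open.
Joint ranges: [-3.04, 3.04], [-0.91, 1.82], [-1.04, 1.36], [-1.92, 1.95], [-1.52, 1.45], [-3.14, 3.14]. Speed limits (rad/s): [2.22, 2.22, 2.79, 3.14, 3.14, 3.14].

INTERFACE

Orientations are given as [roll, pitch, yaw] about the fixed x, y, z axes, in that order (R = Rz(yaw) Ry(pitch) Rx(roll)).
In Python, from station import readout, cams, job, arm gives the robot as it stands. The module is installed in compiled form; this text tells all that it offers.
- The arm moves only by the tool drive_tool, never from a script. Its argument "moves" is a list of rows, each an object with "delta_pos": the shift along the tool's x, y, z in m, a list of three; "rotation": the turn, a rotation vector about the tool's x, y, z in degrees, a list of three. A call has 1 to 12 rows; each row is the pose to reach, as a shift and turn from the pose measured when the call began, along the tool's axes at that moment; what a row does not reach only later rows make up. A row lasts 1/8 s, in which the tool goes at most 62.5 mm and 10.7 degrees, less where a joint would pass 70% of its speed; a pose out of reach is approached as far as the arm can. A call with a gripper value outside its range is refused whole. "fingers" is the finger opening in m, from 0 to 0.0854, set as the call begins (left out, the last holds). The fingers move at their own pace and stop on an object; "force" is the grip in N (left out, the last holds). Time passes only in rows, so rows that repeat a pose let the fingers close. It gives the time, the measured TCP pose, the force and the opening at its end, in the units of the state.
- readout.sense(): the state, without advancing time (a new reading comes with each control period).
- cams.capture(name): name is "side" or "top" or "wrist"; returns the picture (480x640x3 uint8, blue, green, red); there is no depth.
- cams.camera_params(name): a dict with "vfov" (degrees; the focal length in pixels is half the picture's height over the tangent of half this angle, whatever the lens; pixels are square), "cx", "cy" (the principal point, pixels), "k1" (the pictures are not rectified: a ray, as slopes to the right and down, at radius r is drawn at 1 + k1 r^2 times it, then the intrinsics apply), "rvec" (rotation vector, rad) and "tvec" (3), from world to camera coordinates, as OpenCV has them. Camera axes: x right, y down, z forward; pixel columns grow to the right and rows downward; lengths in m; the calibration is good to about 2 mm. A picture is of the moment at which its call begins: read the wrist's pose just before it. camera_params takes no time and is no camera call; for the wrist camera it gives the pose at the moment of the call.
- job.finish_job(): hands the job in, once; it reports no verdict.
The state is a dict: "time": time; "joints": joint angles; "qd": joint speeds; "joint_efforts": joint torques, N m; "tool_pos": TCP position; "eef_rot": TCP orientation; "force": force on the tool from outside, world axes, zero at the start; "moment": the same for the moment, N m; "width": finger opening in m.
Only numpy, scipy, OpenCV 4.12 (cv2) and the standard library are available. Lean on these libraries where they do the work, as an engineer would, in place of code of your own. Each camera call takes 0.05 s, during which the arm holds its last target. There are 200 camera calls.

TASK

Take the orange scraper by its handle, set its blade on the sprung metal pan and press until the pan just gives, then sweep all four pieces of sharp scrap off the pan's end into the red bin. Work the scrap with the scraper only, never with the gripper's fingers, and do not squash the pan down hard on its springy mounts. Then set the scraper back upright in its black rack, its bar resting on both cheeks, and let go, leaving the spray can and the good parts in the blue tub undisturbed.

Things in the scene. Friction and masses are not known exactly. Their poses are not given: they have to be found in the camera images.
- board: Fixed plywood board under everything, 4 mm thick, 640 mm along its y; origin under its centre, on the bench. The pan's centre is right above it; the pan's length (the sweeping direction, towards the bin) runs along the board's y, its width along x. Between them a grey stand on screw feet.
- pan (a joint): How far the dark pan is pressed down on its stiff springy mounts, m: 0 at rest, stop at 0.004; straight down only. Pan 320 mm long, 190 mm wide, with 5 mm thick white lips 16 mm high along both long sides (180 mm between them), ends open. Its level floor is 80 to 95 mm above the bench, set anew each time: feel for it. Pressed with 9 to 20 N it just gives (0.2 to 1 mm); 30 N is too hard.
- bin: Red open scrap bin, fixed, 210 mm (its x) by 160 mm (y), 66 mm high, rim 70 mm above the bench, 5 mm walls; origin under its centre. It stands at one end of the pan (either), its centre 225 mm from the pan's centre along the board's y, axes parallel to the board's; the pan's end overhangs its near wall, so what is pushed over that end falls in.
- tub: Blue open tub, fixed, same size as the bin, at the other end of the pan, holding good parts. No scrap may go in.
- rack: Black scraper rack, fixed on the bench: rubber base 180 x 70 mm, 4 mm thick, and two cheeks across its ends, 18 mm thick, 132 mm apart inside along its x, tops 54 mm above the bench. The scraper's orange bar lies across both cheeks, its grey blade hanging between them. Origin under its centre.
- scraper: Scraper, 0.3 kg; origin: centre of the orange bar's underside, z up. Bar 160 mm (y) x 30 (x) x 26. Handle above, 24 mm thick (x), 34 wide (y), 26 to 124 mm up: grip it across x. Below hangs the grey blade, 110 mm (y) x 24 (x), sweeping along x either way; stiffly adjustable, its edge 22 to 44 mm below the bar, not measured: feel for it. Its y is near the rack's x (0.15 rad).
- grille: Scrap: white piece of plastic grille, 30 x 34 x 14 mm; origin at the centre of its underside.
- bracket: Scrap: steel angle offcut, 36 x 26 mm foot 4 mm thick, 20 mm high leg at its -x end; origin under the centre of the foot.
- elbow: Scrap: copper pipe elbow of 18 mm tube, about 32 x 32 x 18 mm; origin on its underside, near its middle.
- strip: Scrap: brass strip offcut, 36 x 28 x 6 mm; origin at the centre of its underside.
- capacitor: Good part in the tub: aluminium can 40 mm in diameter, 55 mm high, standing; origin under its centre. Leave alone.
- valve: Good part in the tub: brass valve body 40 mm in diameter, 45 mm high, standing; origin under its centre. Leave alone.
- can: Green spray can 60 mm in diameter, 160 mm high, standing on the bench, on the other side from the rack; origin under its centre. Leave alone.

How it is judged:
By the outcome, as a careful person would: the job done as asked, in the order asked, and still so for the second after the job is handed in, with the robot touching nothing.
It also fails if it takes over 67 s, if anything falls off the work surface, if the arm or the gripper's body presses on something with over 40 N, if the wrist force passes 120 N, or if a joint passes its speed limit or range.

## Working session

There is one attempt and no reset: what is moved stays moved. The work goes in short steps, Python scripts to look and compute and a tool call to move; the robot and the scene stay as the last step left them, time stands still between calls to the robot, and variables do not carry over. Pictures are saved under pics/ and viewed, about 8 in all and at most 12, crops included, and the job is handed in when it is done.

Besides the shell and the picture viewer there is one more tool, called after "Emit:" as name([rows], argument=value, ...), one row to a line, values as JSON. drive_tool: Moves the arm, as the interface text tells. Its arguments: {"type":"object","properties":{"moves":{"type":"array","items":{"type":"object","properties":{"delta_pos":{"type":"array","items":{"type":"number"}},"rotation":{"type":"array","items":{"type":"number"}}}}},"fingers":{"type":"number"},"force":{"type":"number"}},"required":["moves"]}

```bash
mkdir -p pics; python3 - <<'E'
from station import readout,cams,job,arm
import cv2
print(readout.sense(), arm.hold_point_z)
for n in ("top","side"):
    cv2.imwrite(f"pics/{n}0.png",cams.capture(n)); print(n,cams.camera_params(n))
E
```

```text
{'time': 0.0, 'joints': array([ 1.03044009e+00,  2.59159818e-01,  2.07507781e-02,  1.33369689e+00,
       -8.55438659e-06,  1.41819518e+00]), 'qd': array([ 0.00099026,  0.00066993, -0.00113361, -0.00077578, -0.00115684,
        0.00055333]), 'joint_efforts': array([ 8.73904537e-04, -5.55639267e+01,  3.44537115e+01,  1.35363231e-02,
       -6.55771987e-05,  3.27257624e-05]), 'tool_pos': array([0.2077994 , 0.50888294, 0.20187946]), 'eef_rot': array([-3.14029697e+00, -1.90617108e-04,  2.75383745e+00]), 'force': array([ 0.53067618, -0.19450005, -0.39464422]), 'moment': array([-0.00554666, -0.01283043,  0.00163276]), 'width': 0.08562794729397928} 0.0187
top {'vfov': 55.74098138148594, 'cx': 326.64584423281326, 'cy': 234.17793659908375, 'k1': 0.025677034638214857, 'rvec': array([ 2.15522502, -2.0977562 ,  0.18345951]), 'tvec': array([-0.01783919,  0.54812143,  0.98770733])}
side {'vfov': 46.649782343306484, 'cx': 312.01778542340134, 'cy': 245.09001841034834, 'k1': -0.005935001312930672, 'rvec': array([ 0.45380172, -2.70986849,  1.22012643]), 'tvec': array([0.52136877, 0.16138465, 1.07516458])}
```

View pics/top0.png

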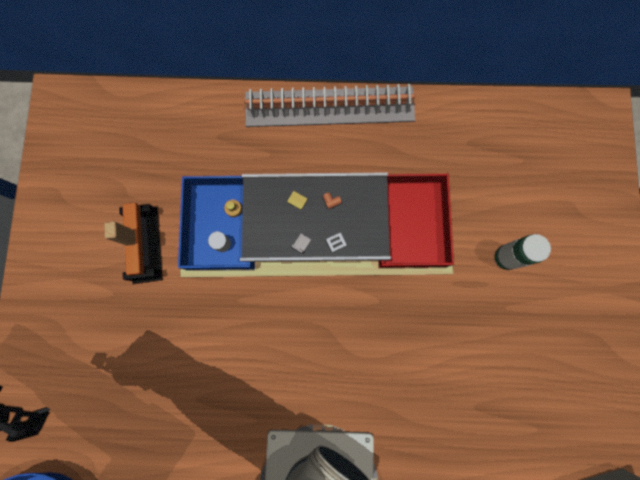

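View pics/side0.png

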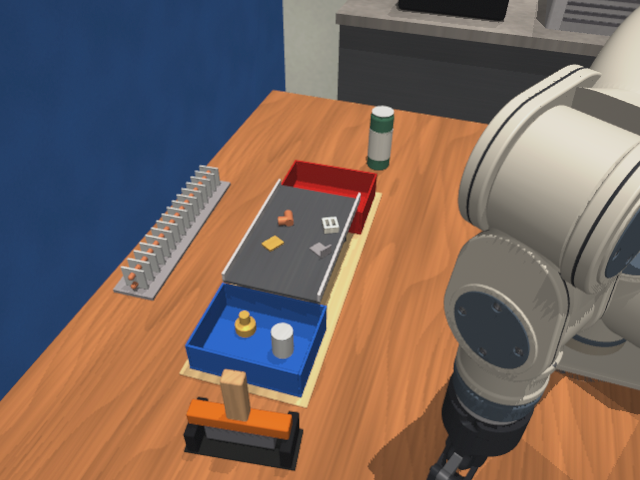

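Top view: rack and scraper at left (handle top about (117,231)), blue tub (180–250,177–270), pan (242–390,175–260) with four scraps, red bin (390–452,175–267), can about (525,250). The side view agrees.

```bash
cat > h.py <<'E'
import cv2,numpy as np
from scipy.spatial.transform import Rotation as R
from station import readout,cams,job,arm
def intr(p):
    f=240/np.tan(np.radians(p['vfov']/2)); return f
def world(p,px,z):
    f=intr(p); px=np.atleast_2d(np.array(px,float))
    d=(px-[p['cx'],p['cy']])/f
    u=d.copy()
    for _ in range(20): u=d/(1+p['k1']*(u**2).sum(1,keepdims=True))
    Rm=R.from_rotvec(p['rvec']).as_matrix(); c=-Rm.T@p['tvec']
    r=np.c_[u,np.ones(len(u))]@Rm
    return c+r*((z-c[2])/r[:,2])[:,None]
def proj(p,X):
    X=np.atleast_2d(X); q=X@R.from_rotvec(p['rvec']).as_matrix().T+p['tvec']
    u=q[:,:2]/q[:,2:]; u=u*(1+p['k1']*(u**2).sum(1,keepdims=True))
    return u*intr(p)+[p['cx'],p['cy']]
def state():
    s=readout.sense(); print('t',round(s['time'],2),'tcp',s['tool_pos'].round(4),'rpy',s['eef_rot'].round(4),'F',s['force'].round(1),'w',round(s['width'],4),'q',s['joints'].round(2)); return s
def delta(xyz,yaw):
    """tool-frame shift and rotvec (deg) to reach TCP xyz, pointing down with yaw"""
    s=readout.sense(); r0=R.from_euler('xyz',s['eef_rot']); r1=R.from_euler('xyz',[np.pi,0,yaw])
    print('delta',r0.inv().apply(np.array(xyz)-s['tool_pos']).round(4),'rot',np.degrees((r0.inv()*r1).as_rotvec()).round(2))
E
python3 - <<'E'
from h import *
p=cams.camera_params('top'); I=cv2.imread('pics/top0.png'); H=cv2.cvtColor(I,cv2.COLOR_BGR2HSV)
np.set_printoptions(suppress=True,precision=4)
print('pan',world(p,[(242,175),(388,174),(390,260),(241,261)],.104)[:,:2].tolist())
print('bin/tub',world(p,[(449,175),(453,267),(182,177),(179,270)],.07)[:,:2].round(4).tolist())
print('handle top',world(p,(112,231),.178))
print('rack base edge',world(p,[(158,205),(161,280)],.004)[:,:2].tolist())
print('scrap',world(p,[(297,200),(332,200),(302,243),(337,242)],.09)[:,:2].tolist())
print('can',world(p,(536,249),.16))
# bar colour mask
m=cv2.inRange(H,(4,190,90),(14,255,255)); m[:, :100]=0;m[:,165:]=0;m[:190]=0;m[300:]=0
n,l,st,c=cv2.connectedComponentsWithStats(m);i=1+st[1:,4].argmax();print(st[i],c[i])
b=cv2.boxPoints(cv2.minAreaRect(np.argwhere(l==i)[:,::-1].astype(np.float32)));print(b.tolist(),world(p,b,.08)[:,:2].tolist())
a=cv2.resize(I[185:295,85:185],None,fx=4,fy=5*.8,interpolation=cv2.INTER_CUBIC)
S=cv2.imread('pics/side0.png');b=cv2.resize(S[365:475,180:305],(400*125//125,440*1),interpolation=cv2.INTER_CUBIC)
cv2.imwrite('pics/c1.png',np.hstack([a,b]))
E
```

```text
pan [[0.6662391753878678, 0.1871044276379984], [0.6771281133099836, -0.13523107198604106], [0.4861288702470698, -0.1402076313143495], [0.4754315364641109, 0.17783482740328557]]
bin/tub [[0.6892, -0.2785], [0.4787, -0.2832], [0.6682, 0.3304], [0.4558, 0.3193]]
handle top [[0.5203 0.4226 0.178 ]]
rack base edge [[0.6167448138315871, 0.4045805940639568], [0.4373736336396221, 0.3809264092476022]]
scrap [[0.6163056268825057, 0.06457821119176183], [0.6183820389249985, -0.013107705125418718], [0.5200045279791938, 0.0499317549646504], [0.5242651640335823, -0.026400110270798756]]
can [[ 0.5095 -0.4251  0.16  ]]
[137 221   1   7   7] [137. 224.]
[[137.0, 227.0], [137.0, 227.0], [137.0, 221.0], [137.0, 221.0]] [[0.5476718936334005, 0.41649479904366093], [0.5476718936334005, 0.41649479904366093], [0.5611913111367668, 0.4178505744862764], [0.5611913111367668, 0.4178505744862764]]
```

View pics/c1.png

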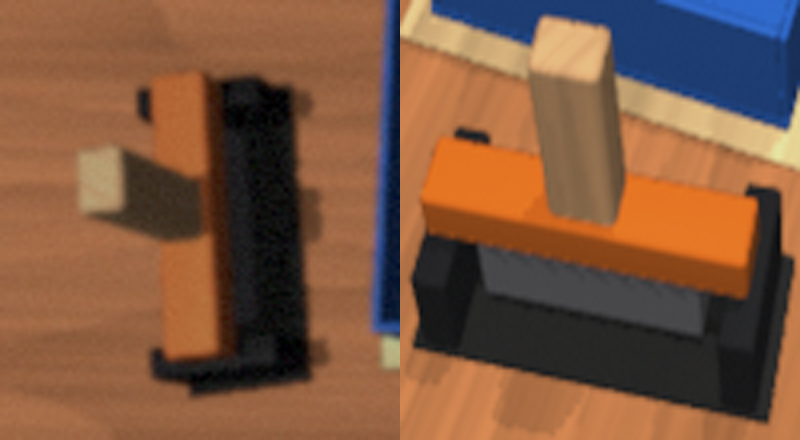

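Crop: handle top centre at crop (101,180), i.e. top px (110.3,230); bar corners crop (152,78),(205,72),(217,352),(165,360); side handle top ≈ (233,377).

```bash
python3 - <<'E'
from h import *
np.set_printoptions(suppress=True,precision=4)
p=cams.camera_params('top');q=cams.camera_params('side')
h=world(p,(110.3,230),.178)[0];print('handle',h,world(q,(233.1,376.8),.178))
b=world(p,np.array([(152,78),(205,72),(217,352),(165,360)])/4+[85,185],.080);print('bar',b,b.mean(0))
for i,j in((0,3),(1,2),(3,2),(0,1)):
    d=b[i]-b[j];print(np.linalg.norm(d),np.arctan2(d[1],d[0]))
r=world(p,np.array([(290,90),(308,380),(192,393)])/4+[85,185],.004);print('rack',r)
d=r[0]-r[1];print(np.arctan2(d[1],d[0]))
c=b[:,:2].mean(0)
state()
for yaw in (np.pi,np.pi+.06,np.pi+.1): delta([*((c+h[:2])/2),.25],yaw)
E
```

```text
handle [0.5222 0.4262 0.178 ] [[0.5207 0.4293 0.178 ]]
bar [[0.5978 0.4525 0.08  ]
 [0.6021 0.4236 0.08  ]
 [0.4462 0.4013 0.08  ]
 [0.4412 0.4289 0.08  ]] [0.5218 0.4266 0.08  ]
0.15839432654852553 0.14999333266004677
0.1574201641271777 0.14183443106593546
0.02799118440402514 1.7516115927094196
0.029262484227011824 1.716798322819514
rack [[0.6106 0.4052 0.004 ]
 [0.4374 0.3786 0.004 ]
 [0.4282 0.445  0.004 ]]
0.15248174006039827
t 0.1 tcp [0.2079 0.5089 0.2019] rpy [-3.1404 -0.0002  2.7538] F [-0.7 -0.1  0.7] w 0.0852 q [ 1.03  0.26  0.02  1.33 -0.    1.42]
delta [-0.322   0.0424 -0.0482] rot [ -0.06  -0.02 -22.22]
delta [-0.322   0.0424 -0.0482] rot [ -0.06  -0.02 -25.66]
delta [-0.322   0.0424 -0.0482] rot [ -0.06  -0.03 -27.95]
```

Emit:
drive_tool([
  {"delta_pos": [-0.05, 0.007, -0.03], "rotation": [0, 0, -6]},
  {"delta_pos": [-0.1, 0.014, -0.048], "rotation": [0, 0, -12]},
  {"delta_pos": [-0.15, 0.02, -0.048], "rotation": [0, 0, -18]},
  {"delta_pos": [-0.2, 0.027, -0.048], "rotation": [0, 0, -24]},
  {"delta_pos": [-0.25, 0.033, -0.048], "rotation": [0, 0, -30.7]},
  {"delta_pos": [-0.29, 0.038, -0.048], "rotation": [0, 0, -30.7]},
  {"delta_pos": [-0.322, 0.042, -0.048], "rotation": [0, 0, -30.7]},
  {"delta_pos": [-0.322, 0.042, -0.048], "rotation": [0, 0, -30.7]},
  {"delta_pos": [-0.322, 0.042, -0.048], "rotation": [0, 0, -30.7]},
], fingers=0.06, force=60)

```text
time: 1.23
tool_pos: [0.5214, 0.4261, 0.2494]
eef_rot: [-3.14, -0.002, -2.994]
force: [-0.8, 0.6, 0.4]
width: 0.0603
```

```bash
python3 - <<'E'
from h import *
state(); p=cams.camera_params('wrist'); I=cams.capture('wrist')
print('tcp px',proj(p,[readout.sense()['tool_pos'],[.522,.427,.178]]))
cv2.imwrite('pics/w1.png',I); delta([.522,.427,.054+.078-.0187],np.pi+.148)
E
```

```text
t 1.23 tcp [0.5214 0.4261 0.2494] rpy [-3.1405e+00 -1.8000e-03 -2.9937e+00] F [-0.8  0.6  0.4] w 0.0603 q [ 0.56  0.48  0.48  1.57 -0.    0.41]
tcp px [[314.60460433 278.24274619]
 [315.87053615 233.54341755]]
delta [-0.0012  0.0006  0.1365] rot [-0.05 -0.07  0.03]
```

View pics/w1.png

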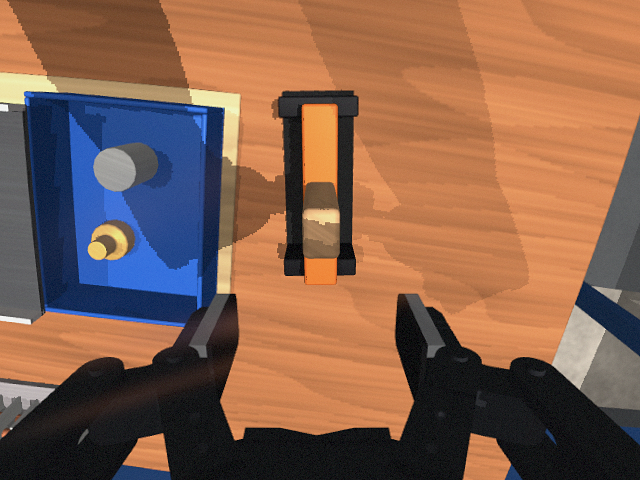

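Wrist view: handle top spans columns 303–343 (centre ≈322, predicted 316), bar from row 104 to 284, columns 303–338, aligned with the tool. A millimetre or two off laterally.

```bash
python3 - <<'E'
from h import *
p=cams.camera_params('wrist')
print(world(p,[(322,234)],.178)); b=world(p,[(303,104),(338,104),(304,284),(337,284)],.08);print(b,b.mean(0))
d=b[:2].mean(0)-b[2:].mean(0);print(np.arctan2(d[1],d[0]),np.linalg.norm(d))
r=world(p,[(278,97),(358,97),(285,275),(355,275)],.054);print(r.mean(0));d=r[:2].mean(0)-r[2:].mean(0);print(np.arctan2(d[1],d[0]),np.linalg.norm(d))
E
```

```text
[[0.52153883 0.43112703 0.178     ]]
[[0.44568263 0.40528028 0.08      ]
 [0.44148995 0.43315501 0.08      ]
 [0.60176884 0.42811587 0.08      ]
 [0.59729614 0.45798828 0.08      ]] [0.52155939 0.43113486 0.08      ]
-2.9899287726882084 0.15775708127417531
[0.51984639 0.4297893  0.054     ]
-2.979892460611031 0.1660724741964347
```

Emit:
drive_tool([
  {"delta_pos": [0, 0.0034, 0.03]},
  {"delta_pos": [0, 0.0034, 0.065]},
  {"delta_pos": [0, 0.0034, 0.1]},
  {"delta_pos": [0, 0.0034, 0.125]},
  {"delta_pos": [0, 0.0034, 0.136]},
  {"delta_pos": [0, 0.0034, 0.136]},
])

```text
$.moves[0]: bad value
```

Emit:
drive_tool([
  {"delta_pos": [0, 0, 0]},
  {"delta_pos": [0, 0, 0]},
  {"delta_pos": [0, 0, 0]},
  {"delta_pos": [0, 0, 0]},
  {"delta_pos": [0, 0, 0]},
  {"delta_pos": [0, 0, 0]},
], fingers=0.0, force=90)

```text
$.moves[0]: bad value
```

Rotation must be given in each row.

Emit:
drive_tool([
  {"delta_pos": [0, 0.0034, 0.03], "rotation": [0, 0, 0]},
  {"delta_pos": [0, 0.0034, 0.065], "rotation": [0, 0, 0]},
  {"delta_pos": [0, 0.0034, 0.1], "rotation": [0, 0, 0]},
  {"delta_pos": [0, 0.0034, 0.125], "rotation": [0, 0, 0]},
  {"delta_pos": [0, 0.0034, 0.136], "rotation": [0, 0, 0]},
  {"delta_pos": [0, 0.0034, 0.136], "rotation": [0, 0, 0]},
])

```text
time: 2.02
tool_pos: [0.5197, 0.4299, 0.114]
eef_rot: [-3.141, -0.002, -2.992]
force: [-0.2, -1.2, 0.4]
width: 0.0602
```

Emit:
drive_tool([
  {"delta_pos": [0, 0, 0], "rotation": [0, 0, 0]},
  {"delta_pos": [0, 0, 0], "rotation": [0, 0, 0]},
  {"delta_pos": [0, 0, 0], "rotation": [0, 0, 0]},
  {"delta_pos": [0, 0, 0], "rotation": [0, 0, 0]},
  {"delta_pos": [0, 0, 0], "rotation": [0, 0, 0]},
  {"delta_pos": [0, 0, 0], "rotation": [0, 0, 0]},
], fingers=0.0, force=90)

```text
time: 2.78
tool_pos: [0.5202, 0.4299, 0.1153]
eef_rot: [-3.141, 0.0, -2.992]
force: [-0.1, -1.4, 6.2]
width: 0.023
```

Emit:
drive_tool([
  {"delta_pos": [0, 0, -0.01], "rotation": [0, 0, 0]},
  {"delta_pos": [0, 0, -0.03], "rotation": [0, 0, 0]},
  {"delta_pos": [0, 0, -0.06], "rotation": [0, 0, 0]},
  {"delta_pos": [0, 0, -0.09], "rotation": [0, 0, 0]},
  {"delta_pos": [0, 0, -0.11], "rotation": [0, 0, 0]},
  {"delta_pos": [0, 0, -0.12], "rotation": [0, 0, 0]},
  {"delta_pos": [0, 0, -0.12], "rotation": [0, 0, 0]},
])

```text
time: 3.65
tool_pos: [0.5203, 0.4301, 0.2356]
eef_rot: [-3.141, 0.001, -2.992]
force: [-0.5, -0.4, -3.4]
width: 0.0229
```

```bash
python3 - <<'E'
from h import *
state()
S=cams.capture('side');cv2.imwrite('pics/s2.png',S)
# board frame: centre, yaw
c=np.array([.576,.0224]);yw=.035
ex=np.array([np.cos(yw),np.sin(yw)]);ey=np.array([-ex[1],ex[0]])
for u,v in((.03,.125),(-.03,.125)):
    t=c+u*ex+v*ey;print(u,v,t);delta([*t,.235],np.pi+yw)
E
```

```text
t 3.65 tcp [0.5203 0.4301 0.2356] rpy [-3.1414e+00  8.0000e-04 -2.9924e+00] F [-0.5 -0.4 -3.4] w 0.0229 q [ 0.57  0.48  0.44  1.53 -0.    0.42]
0.03 0.125 [0.60160752 0.14837323]
delta [-3.880e-02 -2.906e-01 -1.000e-04] rot [-0.04 -0.02  6.54]
-0.03 0.125 [0.54164427 0.14627366]
delta [ 2.080e-02 -2.837e-01 -1.000e-04] rot [-0.04 -0.02  6.54]
```

View pics/s2.png

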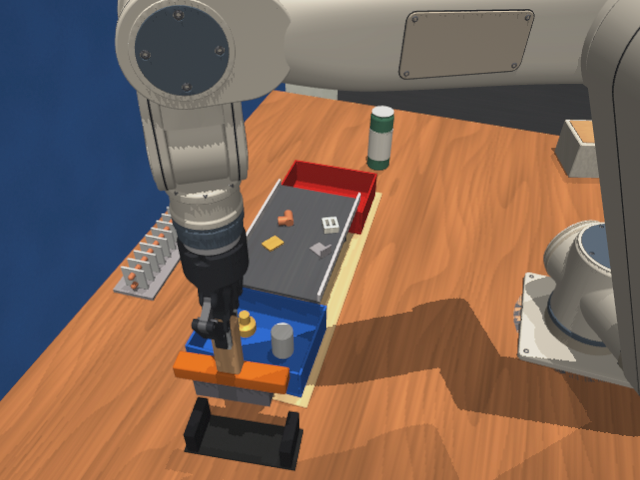

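Scraper is held upright, blade clear, rack empty; scrap undisturbed. Moving over the pan, +x lane.

Emit:
drive_tool([
  {"delta_pos": [-0.005, -0.04, 0], "rotation": [0, 0, 1]},
  {"delta_pos": [-0.011, -0.09, 0], "rotation": [0, 0, 2]},
  {"delta_pos": [-0.017, -0.14, 0], "rotation": [0, 0, 3]},
  {"delta_pos": [-0.023, -0.19, 0], "rotation": [0, 0, 4]},
  {"delta_pos": [-0.029, -0.24, 0], "rotation": [0, 0, 5]},
  {"delta_pos": [-0.034, -0.28, 0], "rotation": [0, 0, 6]},
  {"delta_pos": [-0.036, -0.3, 0], "rotation": [0, 0, 6.5]},
  {"delta_pos": [-0.036, -0.305, 0.01], "rotation": [0, 0, 6.5]},
  {"delta_pos": [-0.036, -0.305, 0.02], "rotation": [0, 0, 6.5]},
  {"delta_pos": [-0.036, -0.305, 0.025], "rotation": [0, 0, 6.5]},
  {"delta_pos": [-0.036, -0.305, 0.025], "rotation": [0, 0, 6.5]},
])

```text
time: 5.08
tool_pos: [0.6005, 0.1347, 0.2094]
eef_rot: [-3.141, -0.001, -3.104]
force: [0.7, 0.2, -2.3]
width: 0.0231
```

```bash
python3 - <<'E'
from h import *
s=state()
a=cams.capture('wrist');b=cams.capture('top')[150:290,160:470]
b=cv2.resize(b,(620,280));a=cv2.resize(a,(620,465))[:320]
cv2.imwrite('pics/c3.png',np.vstack([a,b]))
E
```

```text
t 5.08 tcp [0.6005 0.1347 0.2094] rpy [-3.1409e+00 -1.3000e-03 -3.1045e+00] F [ 0.7  0.2 -2.3] w 0.0231 q [ 0.08  0.37  0.2   1.4  -0.    0.05]
```

View pics/c3.png

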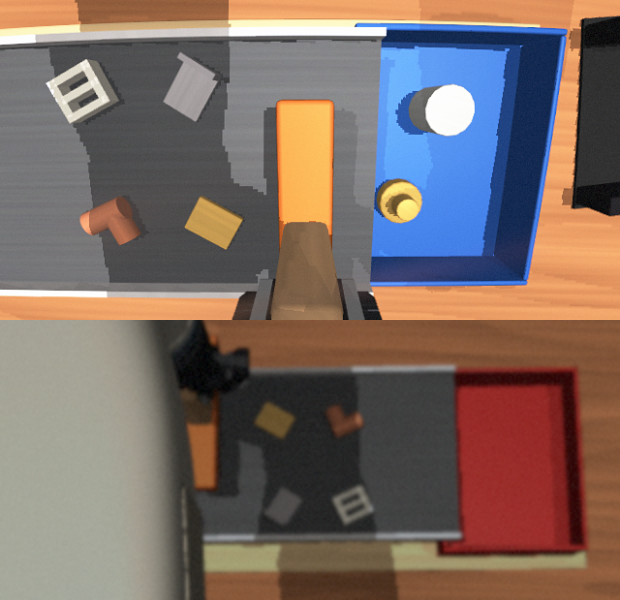

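Wrist view: upper lip inner edge runs rows ~44→37 (cols 10→385), lower lip inner edge about row 290–294; pieces all well inside; scraper bar parallel to the pan's end (column 375). Use the lips to refine the lateral fit.

```bash
python3 - <<'E'
from h import *
p=cams.camera_params('wrist');k=640/620
for z in(.096,.106): print(world(p,np.array([(5,44),(380,38),(5,291),(200,295),(375,150),(372,280)])*k,z)[:,:2].round(4).tolist())
b=world(p,np.array([(277,101),(333,101)])*k,.165);print('bar end',b)
print(world(p,np.array([(215,224),(112,220),(192,88),(83,92)])*k,.09)[:,:2].round(3).tolist())
E
```

```text
[[0.4891, -0.0801], [0.4807, 0.1804], [0.6815, -0.1149], [0.6766, 0.052], [0.5557, 0.1831], [0.658, 0.1897]]
[[0.4904, -0.0727], [0.4822, 0.1788], [0.676, -0.1063], [0.6713, 0.0548], [0.5547, 0.1814], [0.6533, 0.1877]]
bar end [[0.52458267 0.11703485 0.165     ]
 [0.52349248 0.14659591 0.165     ]]
[[0.618, 0.065], [0.617, -0.017], [0.517, 0.051], [0.521, -0.029]]
```

Emit:
drive_tool([
  {"delta_pos": [0, 0, 0.003], "rotation": [0, 0, 0]},
  {"delta_pos": [0, 0, 0.006], "rotation": [0, 0, 0]},
  {"delta_pos": [0, 0, 0.006], "rotation": [0, 0, 0]},
])

```text
time: 5.55
tool_pos: [0.6008, 0.1343, 0.2038]
eef_rot: [-3.141, -0.0, -3.105]
force: [-0.1, 0.5, -3.0]
width: 0.0232
```

Emit:
drive_tool([
  {"delta_pos": [0, 0, 0.0015], "rotation": [0, 0, 0]},
  {"delta_pos": [0, 0, 0.003], "rotation": [0, 0, 0]},
  {"delta_pos": [0, 0, 0.003], "rotation": [0, 0, 0]},
])

```text
time: 5.92
tool_pos: [0.6007, 0.1343, 0.2007]
eef_rot: [-3.141, -0.001, -3.105]
force: [0.1, 0.1, -2.8]
width: 0.023
```

Emit:
drive_tool([
  {"delta_pos": [0, 0, 0.0015], "rotation": [0, 0, 0]},
  {"delta_pos": [0, 0, 0.003], "rotation": [0, 0, 0]},
  {"delta_pos": [0, 0, 0.003], "rotation": [0, 0, 0]},
])

```text
time: 6.3
tool_pos: [0.6006, 0.1342, 0.1975]
eef_rot: [-3.141, -0.001, -3.105]
force: [-0.7, -0.3, -3.1]
width: 0.023
```

Emit:
drive_tool([
  {"delta_pos": [0, 0, 0.0015], "rotation": [0, 0, 0]},
  {"delta_pos": [0, 0, 0.003], "rotation": [0, 0, 0]},
  {"delta_pos": [0, 0, 0.003], "rotation": [0, 0, 0]},
])

```text
time: 6.68
tool_pos: [0.6006, 0.1343, 0.1943]
eef_rot: [-3.141, -0.001, -3.105]
force: [-0.6, 0.1, -2.5]
width: 0.0232
```

Emit:
drive_tool([
  {"delta_pos": [0, 0, 0.0015], "rotation": [0, 0, 0]},
  {"delta_pos": [0, 0, 0.0025], "rotation": [0, 0, 0]},
  {"delta_pos": [0, 0, 0.0025], "rotation": [0, 0, 0]},
])

```text
time: 7.05
tool_pos: [0.6008, 0.1342, 0.1933]
eef_rot: [-3.141, 0.001, -3.105]
force: [-1.9, -0.6, 6.4]
width: 0.0229
```

Contact at TCP z≈0.1936; about 9 N on the pan now. Press a little more, then start the sweep.

Emit:
drive_tool([
  {"delta_pos": [0, 0, 0.0022], "rotation": [0, 0, 0]},
  {"delta_pos": [0, 0, 0.0022], "rotation": [0, 0, 0]},
  {"delta_pos": [0, -0.006, 0.0022], "rotation": [0, 0, 0]},
  {"delta_pos": [0, -0.016, 0.0022], "rotation": [0, 0, 0]},
  {"delta_pos": [0, -0.028, 0.0022], "rotation": [0, 0, 0]},
])

```text
time: 7.68
tool_pos: [0.6026, 0.1079, 0.193]
eef_rot: [3.139, 0.005, -3.104]
force: [0.2, 5.7, 9.5]
width: 0.0229
```

Emit:
drive_tool([
  {"delta_pos": [0, -0.012, 0.0021], "rotation": [0, 0, 0]},
  {"delta_pos": [0, -0.024, 0.0021], "rotation": [0, 0, 0]},
  {"delta_pos": [0.001, -0.037, 0.0021], "rotation": [0, 0, 0]},
  {"delta_pos": [0.001, -0.05, 0.0021], "rotation": [0, 0, 0]},
  {"delta_pos": [0.001, -0.063, 0.0021], "rotation": [0, 0, 0]},
  {"delta_pos": [0.002, -0.076, 0.0021], "rotation": [0, 0, 0]},
  {"delta_pos": [0.002, -0.089, 0.0021], "rotation": [0, 0, 0]},
  {"delta_pos": [0.002, -0.102, 0.0021], "rotation": [0, 0, 0]},
])

```text
time: 8.68
tool_pos: [0.6054, 0.007, 0.1928]
eef_rot: [3.136, 0.009, -3.103]
force: [-0.9, 7.1, 10.6]
width: 0.023
```

Emit:
drive_tool([
  {"delta_pos": [0, -0.013, 0.0021], "rotation": [-0.2, -0.3, 0]},
  {"delta_pos": [0, -0.026, 0.0021], "rotation": [-0.2, -0.3, 0]},
  {"delta_pos": [0.001, -0.039, 0.0021], "rotation": [-0.2, -0.3, 0]},
  {"delta_pos": [0.001, -0.052, 0.0021], "rotation": [-0.2, -0.3, 0]},
  {"delta_pos": [0.001, -0.065, 0.0021], "rotation": [-0.2, -0.3, 0]},
  {"delta_pos": [0.002, -0.078, 0.0021], "rotation": [-0.2, -0.3, 0]},
  {"delta_pos": [0.002, -0.091, 0.0021], "rotation": [-0.2, -0.3, 0]},
])

```text
time: 9.55
tool_pos: [0.6082, -0.0826, 0.1929]
eef_rot: [3.13, 0.02, -3.102]
force: [0.5, 9.0, 14.8]
width: 0.0229
```

```bash
python3 - <<'E'
from h import *
s=state()
a=cams.capture('wrist');b=cams.capture('top')[150:290,160:470]
b=cv2.resize(b,(620,280));a=cv2.resize(a,(620,465))[:320]
cv2.imwrite('pics/c4.png',np.vstack([a,b]))
E
```

```text
t 9.55 tcp [ 0.6082 -0.0826  0.1929] rpy [ 3.1301  0.0201 -3.102 ] F [ 0.5  9.  14.8] w 0.0229 q [-0.28  0.36  0.14  1.34  0.02 -0.32]
```

View pics/c4.png

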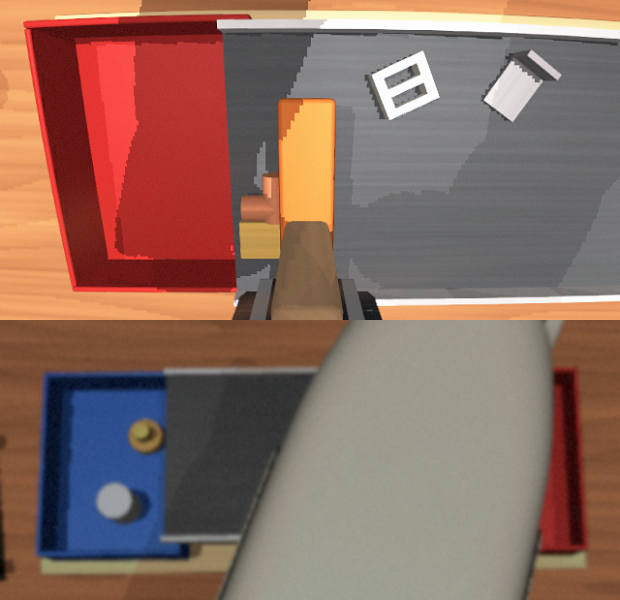

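Elbow and strip ride ahead of the blade near the pan's end (col ~238); grille and bracket untouched. My tilt trim had the wrong sign; reversing it while finishing this lane.

Emit:
drive_tool([
  {"delta_pos": [0, 0, 0.0018], "rotation": [0.3, 0.5, 0]},
  {"delta_pos": [0, -0.009, 0.0018], "rotation": [0.5, 0.9, 0]},
  {"delta_pos": [0, -0.021, 0.0018], "rotation": [0.5, 0.9, 0]},
  {"delta_pos": [0.001, -0.034, 0.0018], "rotation": [0.5, 0.9, 0]},
  {"delta_pos": [0.001, -0.047, 0.0018], "rotation": [0.5, 0.9, 0]},
  {"delta_pos": [0.001, -0.058, 0.0018], "rotation": [0.5, 0.9, 0]},
  {"delta_pos": [0.001, -0.058, 0.0018], "rotation": [0.5, 0.9, 0]},
])

```text
time: 10.52
tool_pos: [0.6104, -0.1415, 0.1928]
eef_rot: [3.14, 0.008, -3.103]
force: [-0.7, 3.1, 13.9]
width: 0.0226
```

Emit:
drive_tool([
  {"delta_pos": [0, 0, -0.01], "rotation": [0, 0.4, 0]},
  {"delta_pos": [0, 0.0, -0.03], "rotation": [0, 0.4, 0]},
  {"delta_pos": [0, 0.0, -0.05], "rotation": [0, 0.4, 0]},
  {"delta_pos": [0, 0.0, -0.05], "rotation": [0, 0.4, 0]},
])

```text
time: 11.02
tool_pos: [0.6106, -0.1419, 0.2441]
eef_rot: [3.141, 0.004, -3.103]
force: [0.0, 0.0, -3.5]
width: 0.023
```

```bash
python3 - <<'E'
from h import *
s=state()
a=cams.capture('wrist');cv2.imwrite('pics/w5.png',cv2.resize(a,(620,465)))
c=np.array([.576,.0224]);yw=.035
ex=np.array([np.cos(yw),np.sin(yw)]);ey=np.array([-ex[1],ex[0]])
t=c-.028*ex+.11*ey;print(t);delta([*t,.243],np.pi+yw);delta([*t,.1965],np.pi+yw)
E
```

```text
t 11.03 tcp [ 0.6106 -0.1419  0.2441] rpy [ 3.1408  0.0038 -3.1032] F [ 0.   0.  -3.5] w 0.023 q [-0.36  0.39  0.31  1.49  0.   -0.4 ]
[0.54416793 0.13135283]
delta [5.550e-02 2.755e-01 2.000e-04] rot [0.09 0.12 0.19]
delta [0.0556 0.2754 0.0467] rot [0.09 0.12 0.19]
```

View pics/w5.png

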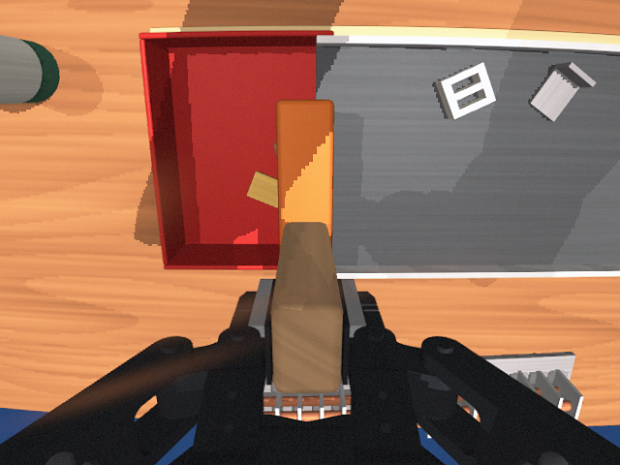

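Strip (262,188) and elbow (edge at (277,148)) lie in the bin; the pan holds only grille and bracket. To the second lane.

Emit:
drive_tool([
  {"delta_pos": [0.008, 0.04, 0], "rotation": [0.1, 0.1, 0.2]},
  {"delta_pos": [0.018, 0.09, 0], "rotation": [0.1, 0.1, 0.2]},
  {"delta_pos": [0.028, 0.14, 0], "rotation": [0.1, 0.1, 0.2]},
  {"delta_pos": [0.038, 0.19, 0], "rotation": [0.1, 0.1, 0.2]},
  {"delta_pos": [0.048, 0.235, 0], "rotation": [0.1, 0.1, 0.2]},
  {"delta_pos": [0.0555, 0.265, 0.0], "rotation": [0.1, 0.1, 0.2]},
  {"delta_pos": [0.0555, 0.2755, 0.015], "rotation": [0.1, 0.1, 0.2]},
  {"delta_pos": [0.0555, 0.2755, 0.03], "rotation": [0.1, 0.1, 0.2]},
  {"delta_pos": [0.0555, 0.2755, 0.042], "rotation": [0.1, 0.1, 0.2]},
  {"delta_pos": [0.0555, 0.2755, 0.047], "rotation": [0.1, 0.1, 0.2]},
  {"delta_pos": [0.0555, 0.2755, 0.047], "rotation": [0.1, 0.1, 0.2]},
])

```text
time: 12.45
tool_pos: [0.5444, 0.1308, 0.1958]
eef_rot: [-3.141, -0.0, -3.108]
force: [0.2, 1.3, -2.8]
width: 0.0226
```

Emit:
drive_tool([
  {"delta_pos": [0, 0, 0.0015], "rotation": [0, 0, 0]},
  {"delta_pos": [0, 0, 0.003], "rotation": [0, 0, 0]},
  {"delta_pos": [0, 0, 0.0042], "rotation": [0, 0, 0]},
  {"delta_pos": [0, 0, 0.0042], "rotation": [0, 0, 0]},
])

```text
time: 12.95
tool_pos: [0.5449, 0.1306, 0.1932]
eef_rot: [-3.141, 0.002, -3.108]
force: [-0.8, -1.8, 7.6]
width: 0.0227
```

Emit:
drive_tool([
  {"delta_pos": [0, -0.006, 0.002], "rotation": [0, 0, 0]},
  {"delta_pos": [0, -0.017, 0.002], "rotation": [0, 0, 0]},
  {"delta_pos": [0, -0.03, 0.002], "rotation": [0, 0, 0]},
  {"delta_pos": [0, -0.043, 0.002], "rotation": [0, 0, 0]},
  {"delta_pos": [0, -0.056, 0.002], "rotation": [0, 0, 0]},
  {"delta_pos": [0, -0.069, 0.002], "rotation": [0, 0, 0]},
  {"delta_pos": [0, -0.082, 0.002], "rotation": [0, 0, 0]},
  {"delta_pos": [0, -0.095, 0.002], "rotation": [0, 0, 0]},
])

```text
time: 13.95
tool_pos: [0.5489, 0.0366, 0.1931]
eef_rot: [3.14, 0.006, -3.107]
force: [0.3, 6.6, 9.2]
width: 0.023
```

Emit:
drive_tool([
  {"delta_pos": [0, -0.013, 0.002], "rotation": [0.1, 0.3, 0]},
  {"delta_pos": [0, -0.026, 0.002], "rotation": [0.1, 0.3, 0]},
  {"delta_pos": [0, -0.039, 0.002], "rotation": [0.1, 0.3, 0]},
  {"delta_pos": [0, -0.052, 0.002], "rotation": [0.1, 0.3, 0]},
  {"delta_pos": [0, -0.065, 0.002], "rotation": [0.1, 0.3, 0]},
  {"delta_pos": [0, -0.078, 0.002], "rotation": [0.1, 0.3, 0]},
  {"delta_pos": [0, -0.091, 0.002], "rotation": [0.1, 0.3, 0]},
])

```text
time: 14.82
tool_pos: [0.553, -0.053, 0.1929]
eef_rot: [3.138, 0.005, -3.106]
force: [-0.5, 7.6, 10.8]
width: 0.0224
```

Emit:
drive_tool([
  {"delta_pos": [0, -0.013, 0.002], "rotation": [0.1, 0.3, 0]},
  {"delta_pos": [0, -0.026, 0.002], "rotation": [0.1, 0.3, 0]},
  {"delta_pos": [0, -0.039, 0.002], "rotation": [0.1, 0.3, 0]},
  {"delta_pos": [0, -0.052, 0.002], "rotation": [0.1, 0.3, 0]},
  {"delta_pos": [0, -0.065, 0.002], "rotation": [0.1, 0.3, 0]},
  {"delta_pos": [0, -0.078, 0.002], "rotation": [0.1, 0.3, 0]},
  {"delta_pos": [0, -0.089, 0.002], "rotation": [0.1, 0.3, 0]},
  {"delta_pos": [0, -0.089, 0.002], "rotation": [0.1, 0.3, 0]},
])

```text
time: 15.82
tool_pos: [0.5573, -0.1412, 0.1928]
eef_rot: [3.139, 0.005, -3.106]
force: [0.2, 5.8, 13.6]
width: 0.0227
```

Emit:
drive_tool([
  {"delta_pos": [0, 0, -0.01], "rotation": [0, 0.2, 0]},
  {"delta_pos": [0, 0.0, -0.03], "rotation": [0, 0.2, 0]},
  {"delta_pos": [0, 0.0, -0.05], "rotation": [0, 0.2, 0]},
  {"delta_pos": [0, 0.05, -0.05], "rotation": [0, 0.2, 0]},
  {"delta_pos": [0, 0.09, -0.05], "rotation": [0, 0.2, 0]},
  {"delta_pos": [0, 0.09, -0.05], "rotation": [0, 0.2, 0]},
])

```text
time: 16.58
tool_pos: [0.5536, -0.0491, 0.2438]
eef_rot: [3.139, 0.002, -3.102]
force: [-0.2, -0.7, -2.7]
width: 0.023
```

```bash
python3 - <<'E'
from h import *
s=state()
a=cams.capture('wrist');cv2.imwrite('pics/w6.png',cv2.resize(a,(620,465)))
delta([.5202,.4299,.2353],-2.992)
E
```

```text
t 16.57 tcp [ 0.5536 -0.0491  0.2438] rpy [ 3.1387e+00  1.6000e-03 -3.1024e+00] F [-0.2 -0.7 -2.7] w 0.023 q [-0.24  0.26  0.13  1.44  0.   -0.28]
delta [0.0152 0.4812 0.0094] rot [ 0.13  0.1  -6.38]
```

View pics/w6.png

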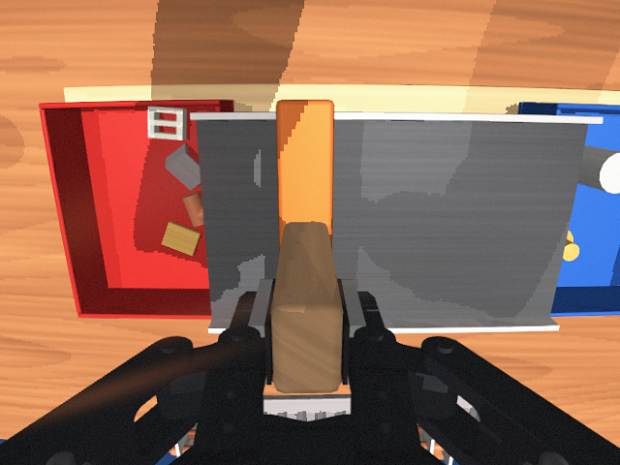

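All four pieces are in the bin: grille (167,123), bracket (183,167), elbow (193,208), strip (181,238); pan empty. Returning over the rack.

Emit:
drive_tool([
  {"delta_pos": [0.001, 0.035, 0], "rotation": [0.1, 0.1, -0.5]},
  {"delta_pos": [0.003, 0.085, 0], "rotation": [0.1, 0.1, -1]},
  {"delta_pos": [0.005, 0.135, 0], "rotation": [0.1, 0.1, -2]},
  {"delta_pos": [0.007, 0.185, 0], "rotation": [0.1, 0.1, -3]},
  {"delta_pos": [0.009, 0.235, 0], "rotation": [0.1, 0.1, -4]},
  {"delta_pos": [0.011, 0.285, 0], "rotation": [0.1, 0.1, -5]},
  {"delta_pos": [0.012, 0.335, 0], "rotation": [0.1, 0.1, -6]},
  {"delta_pos": [0.013, 0.385, 0], "rotation": [0.1, 0.1, -6.4]},
  {"delta_pos": [0.014, 0.43, 0], "rotation": [0.1, 0.1, -6.4]},
  {"delta_pos": [0.015, 0.465, 0], "rotation": [0.1, 0.1, -6.4]},
  {"delta_pos": [0.015, 0.481, 0], "rotation": [0.1, 0.1, -6.4]},
  {"delta_pos": [0.015, 0.481, 0], "rotation": [0.1, 0.1, -6.4]},
])

```text
time: 18.12
tool_pos: [0.5208, 0.4298, 0.2441]
eef_rot: [-3.141, -0.001, -2.991]
force: [0.8, -0.8, -2.9]
width: 0.0227
```

```bash
python3 - <<'E'
from h import *
s=state()
a=cams.capture('wrist');b=cams.capture('side'); t=cams.capture('top')
cv2.imwrite('pics/c7.png',np.hstack([cv2.resize(a[60:330,180:460],(400,386)),cv2.resize(b[300:480,150:340],(400,386))]))
cv2.imwrite('pics/t7.png',cv2.resize(t[150:290,360:480],None,fx=4,fy=4,interpolation=cv2.INTER_CUBIC))
delta([.5202,.4299,.1153],-2.992)
E
```

```text
t 18.12 tcp [0.5208 0.4298 0.2441] rpy [-3.1414e+00 -6.0000e-04 -2.9910e+00] F [ 0.8 -0.8 -2.9] w 0.0227 q [0.57 0.48 0.47 1.56 0.   0.42]
delta [0.0005 0.0016 0.1296] rot [ 0.01  0.01 -0.05]
```

View pics/c7.png

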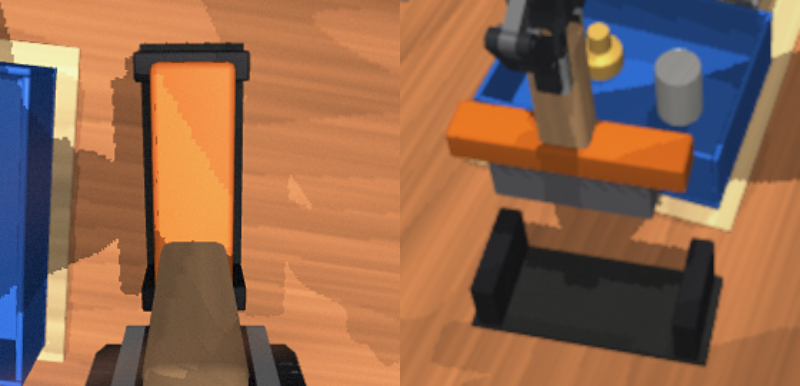

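Bar is level and centred above the rack in both views. Lowering.

Emit:
drive_tool([
  {"delta_pos": [0.0005, 0.0004, 0.02], "rotation": [0, 0, 0]},
  {"delta_pos": [0.0005, 0.0004, 0.05], "rotation": [0, 0, 0]},
  {"delta_pos": [0.0005, 0.0004, 0.08], "rotation": [0, 0, 0]},
  {"delta_pos": [0.0005, 0.0004, 0.105], "rotation": [0, 0, 0]},
  {"delta_pos": [0.0005, 0.0004, 0.12], "rotation": [0, 0, 0]},
  {"delta_pos": [0.0005, 0.0004, 0.126], "rotation": [0, 0, 0]},
  {"delta_pos": [0.0005, 0.0004, 0.126], "rotation": [0, 0, 0]},
])

```text
time: 19.15
tool_pos: [0.5206, 0.4285, 0.1194]
eef_rot: [3.141, 0.001, -2.993]
force: [-0.9, 0.1, -3.6]
width: 0.0229
```

Emit:
drive_tool([
  {"delta_pos": [0, 0.0013, 0.001], "rotation": [0, 0, 0]},
  {"delta_pos": [0, 0.0013, 0.003], "rotation": [0, 0, 0]},
  {"delta_pos": [0, 0.0013, 0.005], "rotation": [0, 0, 0]},
  {"delta_pos": [0, 0.0013, 0.005], "rotation": [0, 0, 0]},
])

```text
time: 19.65
tool_pos: [0.5208, 0.43, 0.1153]
eef_rot: [3.141, 0.002, -2.993]
force: [-0.3, -0.4, 3.9]
width: 0.0228
```

Emit:
drive_tool([
  {"delta_pos": [0, 0, 0], "rotation": [0, 0, 0]},
  {"delta_pos": [0, 0, 0], "rotation": [0, 0, 0]},
  {"delta_pos": [0, 0, 0], "rotation": [0, 0, 0]},
  {"delta_pos": [0, 0, 0], "rotation": [0, 0, 0]},
  {"delta_pos": [0, 0, 0], "rotation": [0, 0, 0]},
], fingers=0.06)

```text
time: 20.27
tool_pos: [0.5207, 0.43, 0.1152]
eef_rot: [3.141, 0.002, -2.993]
force: [-0.8, -0.8, -0.6]
width: 0.06
```

Emit:
drive_tool([
  {"delta_pos": [0, 0, -0.02], "rotation": [0, 0, 0]},
  {"delta_pos": [0, 0, -0.05], "rotation": [0, 0, 0]},
  {"delta_pos": [0, 0, -0.09], "rotation": [0, 0, 0]},
  {"delta_pos": [0, 0, -0.13], "rotation": [0, 0, 0]},
  {"delta_pos": [0, 0, -0.16], "rotation": [0, 0, 0]},
  {"delta_pos": [0, 0.04, -0.16], "rotation": [0, 0, 0]},
  {"delta_pos": [0.04, 0.06, -0.16], "rotation": [0, 0, 0]},
  {"delta_pos": [0.08, 0.06, -0.16], "rotation": [0, 0, 0]},
  {"delta_pos": [0.08, 0.06, -0.16], "rotation": [0, 0, 0]},
])

```text
time: 21.4
tool_pos: [0.43, 0.4776, 0.2763]
eef_rot: [3.14, 0.002, -2.991]
force: [0.1, -0.2, -0.2]
width: 0.06
```

```bash
python3 - <<'E'
from h import *
s=state()
b=cams.capture('side'); t=cams.capture('top')
cv2.imwrite('pics/c8.png',np.vstack([cv2.resize(t[150:300,90:570],(768,240),interpolation=cv2.INTER_CUBIC),cv2.resize(b[130:480,100:660],(576,350))if 0 else np.hstack([cv2.resize(b[355:475,170:320],(384,307),interpolation=cv2.INTER_CUBIC),cv2.resize(b[150:270,250:400],(384,307),interpolation=cv2.INTER_CUBIC)])]))
E
```

```text
t 21.4 tcp [0.43   0.4776 0.2763] rpy [ 3.1402e+00  2.5000e-03 -2.9907e+00] F [ 0.1 -0.2 -0.2] w 0.06 q [ 0.71  0.42  0.45  1.6  -0.    0.56]
```

View pics/c8.png

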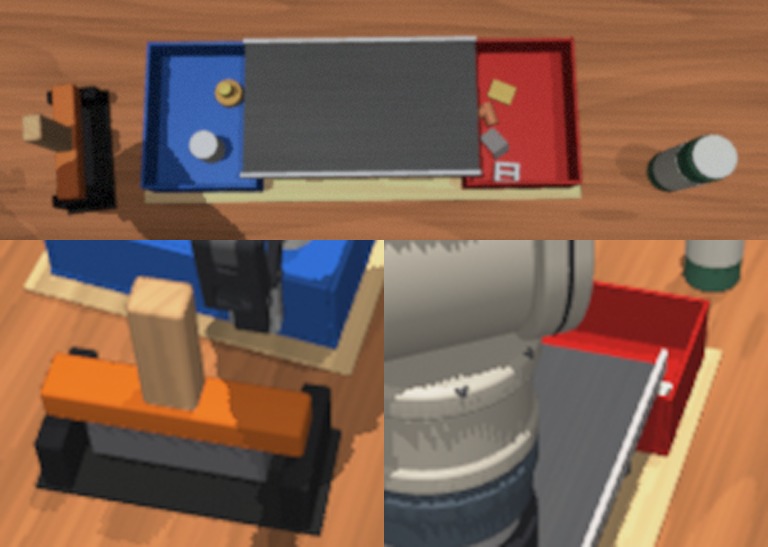

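Scraper sits upright on both cheeks; can, capacitor and valve unmoved; all four pieces in the bin area. The grille shows at side px ≈(360,208), top (407,257) — check its height by triangulation.

```bash
python3 - <<'E'
from h import *
p=cams.camera_params('top');q=cams.camera_params('side')
for z in(.01,.02,.03,.04,.05,.06,.07,.08,.09):
    X=world(p,(406.9,256.9),z)[0]; print(z,X.round(3),proj(q,X).round(1))
t=cams.capture('top');b=cams.capture('side')
cv2.imwrite('pics/c9.png',np.hstack([cv2.resize(t[225:285,370:430],(400,400),interpolation=cv2.INTER_CUBIC),cv2.resize(b[175:235,320:380],(400,400),interpolation=cv2.INTER_CUBIC)]))
E
```

```text
0.01 [ 0.506 -0.192  0.01 ] [[356.2 213.2]]
0.02 [ 0.505 -0.191  0.02 ] [[356.8 210.4]]
0.03 [ 0.504 -0.189  0.03 ] [[357.3 207.6]]
0.04 [ 0.502 -0.187  0.04 ] [[357.9 204.8]]
0.05 [ 0.501 -0.186  0.05 ] [[358.5 201.9]]
0.06 [ 0.5   -0.184  0.06 ] [[359.1 198.9]]
0.07 [ 0.498 -0.182  0.07 ] [[359.7 196. ]]
0.08 [ 0.497 -0.18   0.08 ] [[360.3 193. ]]
0.09 [ 0.496 -0.179  0.09 ] [[360.9 190. ]]
```

View pics/c9.png

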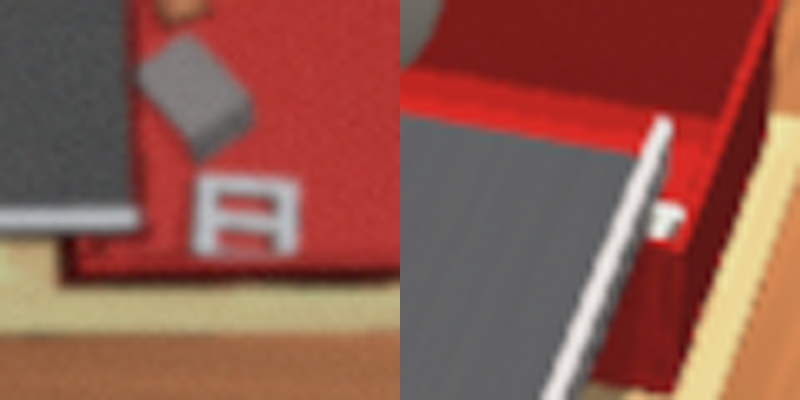

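The grille comes out about 20–30 mm above the bench and inside the bin walls, so it is lying in the bin. Handing in.

```bash
python3 -c "
from h import *
state(); print(job.finish_job())"
```

```text
t 21.6 tcp [0.4334 0.4773 0.275 ] rpy [ 3.1408e+00  2.2000e-03 -2.9938e+00] F [-0.4  0.7 -0. ] w 0.06 q [ 0.7   0.42  0.45  1.6  -0.    0.56]
the job is handed in; nothing more can be done
None
```

The job is done and handed in at 21.6 s, with all four scrap pieces in the red bin and the scraper back in its rack.

I gripped the scraper by its handle and felt for the pan, touching it at TCP height 0.1936 m. Two sweeps followed, one per side. The first took the elbow and strip, and the second took the grille and bracket. The readings at my check points put the blade's press at about 9–18 N, below the 20 N limit. The force was only read at the end of each move, so a peak in between would not show.

- **Scrap:** The last pictures show the pan empty and all four pieces in the bin. In the side view the grille seemed close to the bin's rim. Triangulating it put it 20–30 mm above the bench, inside the walls.
- **Scraper:** It stands upright with its bar on both cheeks, released, and the gripper is well clear.
- **Left alone:** The spray can, capacitor and valve look where they were.

**Disagreements:**
- The top camera placed the scraper about 3–4 mm nearer in y than the wrist and side cameras did. I used a value between them, close to the wrist and side cameras.
- During the first sweep I corrected a small tilt in the wrong direction, which raised the press to about 18 N. I reversed it before that sweep ended.

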